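# Dispense the second journal bearing and slide it into the empty nest

## Task

The magazine feeder has so far delivered one of the two bronze journal bearings that a turbocharger takes; it stands in one of the two nests at the ends of the delivery track. Press the feeder's plunger once, fully home, and let it spring right back, so that it ejects the next bearing; then push that bearing sideways along the track with the fingertips until it gently comes home against the end stop of the empty nest. Grasp and lift nothing, and leave the bearing already delivered, those still in the magazine and the parts lying round the feeder where they are.

Things in the scene. Friction and masses are not known exactly. Their poses are not given: they have to be found in the camera images.
- feeder: Bearing feeder fixed to the bench: T-shaped grey base 10 mm thick, slotted aluminium magazine tower 36 x 36 mm (top 50 mm above the bench) with a column of three bearings. Origin on the bench under the bore axis, z up. The plunger is on its +y side and is pressed towards -y; the outlet is on the -y side (tower face y = -18 mm), with the delivery track beyond it, along x.
- plunger (a joint): Plunger travel, m: 0 = sprung out, 0.042 = fully home. Spring about 3 N at the start, 8 N at the end; it returns the plunger when released. Its inner end pushes the lowest bearing straight out on to the track, to about 39 mm from the bore axis; when it has sprung back, the column drops by one bearing. Each full press ejects one.
- plunger_button (a point): Centre of the outer face of the plunger's round black palm button (28 mm across, 12 mm thick, face towards the feeder's +y); moves with the plunger. At rest 124 mm from the bore axis, 22 mm above the bench; its lowest edge is 8 mm above the bench. Nothing stands behind it.
- outlet (a point): Middle of the delivery track in front of the outlet, on the slide floor (10 mm above the bench, 39.5 mm from the bore axis): an ejected bearing stands here. Axes as the feeder's. The track is straight, along x: two low steel rails 25 mm apart, 5 mm high, the tower-side one open for 24 mm at the outlet. At each end, 72 mm from here, is a nest.
- nest_empty: The nest without a bearing, at either end of the track: two black plastic cheeks 24 mm long, 24.5 mm apart, 5 mm high like the rails, then a steel end stop 9 mm high. Origin on the slide floor where the centre of a bearing in the nest belongs; a bearing stopped by the end stop is 1 mm farther out. x along the track.
- nest_filled: The same nest at the other end of the track, with the bearing already delivered. Origin as for nest_empty.
- bearing_1: Lowest bearing in the magazine, the one that the first press ejects: a bronze ring 21 mm in diameter, 14 mm high, 30 g, standing on end. Origin at the centre of its underside, z along its bore.
- bearing_2: The next bearing in the magazine, standing on bearing_1 (same part, same origin). It drops to the slide floor after the press and must stay in the magazine.
- bearing_3: The top bearing in the magazine, standing on bearing_2 (same part, same origin); drops by 14 mm after the press and must stay in the magazine.
- bearing_staged: The bearing already delivered, standing in nest_filled (same part, same origin).
- seal_plate: Loose steel seal plate, a flanged disc 66 mm across and 10 mm high, lying on the bench on the outlet side of the feeder. Origin at the centre of its underside.
- gauge: Loose dial gauge lying on its back, round case 56 mm across with a stem, 108 mm long in all and 18 mm high, on the bench beyond the plunger (away from the robot). Origin at the middle of its length, underside.
- spanner: Loose combination spanner, 156 x 22 x 8 mm, lying on the robot's side of the plunger. Origin at the centre of its underside, length along x.

How it is judged (in metres and radians):
On the way, in this order (a step that is already met when the one before it is completed fails the run):
1. the plunger is pressed fully home and the lowest bearing stands out on the track (value of joint plunger above 0.037 m and y of bearing_1 in the frame of feeder below -0.033 m), for 0.05 s.
2. the plunger has sprung back, the next bearing has dropped, and the ejected one still stands at the outlet (value of joint plunger below 0.004 m and height (world z) of bearing_2 below 0.014 m and horizontal distance between bearing_1 and outlet below 0.02 m), for 0.1 s.
At the end, for the whole second after the job is handed in: bearing_1 stands upright and at rest on the slide floor in nest_empty, its centre within 5 mm of the nest's origin; the plunger is back out (within 4 mm); bearing_2 stands at the bottom of the magazine, within 6 mm of the bore axis; bearing_staged is within 5 mm of its nest's origin (horizontal distance between bearing_1 and nest_empty below 0.005 m and height (world z) of bearing_1 below 0.0125 m and angle between bearing_1's own z axis and vertical below 0.1 rad and linear speed of bearing_1 below 0.01 m/s and value of joint plunger below 0.004 m and horizontal distance between bearing_2 and feeder below 0.006 m and height (world z) of bearing_2 below 0.014 m and horizontal distance between bearing_staged and nest_filled below 0.005 m); the robot touches nothing.
It fails at once if the ejected bearing is pinched between the fingers or rammed into the stop (over 35 N on it) (contact force between the fingers and bearing_1 above 35 N).
It fails at once if the ejected bearing is lifted or carried (more than 7 mm off the slide floor) or toppled (height (world z) of bearing_1 above 0.017 m or angle between bearing_1's own z axis and vertical above 0.5 rad).
It fails at once if a second bearing is pushed out of the magazine (more than 8 mm from the bore axis) or lifted in it (8 mm) (horizontal distance between any of bearing_2, bearing_3 and feeder above 0.008 m or height (world z) of bearing_2 above 0.032 m or height (world z) of bearing_3 above 0.046 m).
It fails at once if the bearing already delivered is moved by more than 5 mm (distance of bearing_staged from where it was at the start of the episode above 0.005 m).
It fails at once if a part lying round the feeder is moved by more than 15 mm (distance of any of seal_plate, gauge, spanner from where it was at the start of the episode above 0.015 m).
It also fails if it takes over 45 s, if anything falls off the work surface, if the arm or the gripper's body presses on something with over 40 N, if the wrist force passes 120 N, or if a joint passes its speed limit or range.

## Robot

A 6-joint arm with a two-finger parallel gripper is mounted at the origin on a cart in front of the work surface, level with it; the furniture and walls round the work are solid. World frame = base frame: x ahead of the robot, y to its left, z up, the work surface at z = 0. Lengths are in mm, angles in rad, forces in N, time in s.
With the tool pointing down it reaches from about 300 to 775 mm from the base axis. Payload 14.6 kg.
Tool frame: the origin (TCP) lies between the finger pads; the fingertips stand ahead of it and the grasp point (between the pads) lies 11 mm behind it (manip.finger_overhang is the z of the fingertips in the tool frame, in mm); z points along the fingers, y is the line along which they close (so a half turn about z gives the same grasp; the last joint's range is limited). The gripper opens to 94 mm and grips with 3 to 60 N. Pads are 16 mm wide; open, the fingers measure 119 mm over their backs; the gripper's body (75 mm by 177 mm) begins 78 mm behind the grasp point.
Start: joints at [1.143, 0.3, 1.521, -0, 1.321, -0.067], TCP at [194.159, 514.579, 213.446] pointing down, gripper open.
Joint ranges: [-3.03, 3.03], [-0.79, 2.21], [0.23, 2.52], [-1.04, 4.18], [0, 3.07], [-2.55, 2.55]. Speed limits (rad/s): [2.22, 2.22, 2.57, 3.14, 3.14, 3.14].

## Interface

Orientations are given as [roll, pitch, yaw] about the fixed x, y, z axes, in that order (R = Rz(yaw) Ry(pitch) Rx(roll)).
In Python, from cell import manip gives the robot as it stands.
- The arm moves only by the tool jog_arm, never from a script. Its argument "series" is a list of rows, each a list of 7 numbers: the shift along the world's x, y, z as a fraction of full scale, then the turn, a rotation vector about the world's x, y, z as a fraction of full scale, then the closure, from 0 (fully open) to 1 (shut). In form: [[dx, dy, dz, wx, wy, wz, fingers], ...]. A call has 1 to 8 rows; each row is the pose to reach, as a shift and turn from the pose commanded when the call began; what a row does not reach only later rows make up. Full scale, the value 1, is 120 mm for a shift and 90 degrees for a turn. A row lasts 1/12 s, in which the tool goes at most 41.7 mm and 7.16 degrees, less where a joint would pass 70% of its speed; a pose out of reach is approached as far as the arm can. A call with a number of a shift or a turn outside -1 to 1 is refused whole. A call with a gripper value outside its range is refused whole. The fingers move at their own pace and stop on an object; "grip_force" is the grip in N (left out, the last holds). Time passes only in rows, so rows that repeat a pose let the fingers close. It gives the time, the measured TCP pose, the force, the opening and the grip force at its end, in the units of the state.
- manip.read_state(): the state, without advancing time (a new reading comes with each control period).
- manip.camera(name): name is "scene" or "top"; returns a dict with "frame" (400x640x3 uint8, red, green, blue), "vfov" (degrees; the focal length in pixels is half the picture's height over the tangent of half this angle, whatever the lens; pixels are square), "cx", "cy" (the principal point, pixels), "R" (3x3) and "t" (3): a world point X has camera coordinates R X + t. Camera axes: x right, y down, z forward; pixel columns grow to the right and rows downward; lengths in mm; the calibration is good to about 2 mm. A picture is of the moment at which its call begins. There is no depth.
- manip.sign_off(): hands the job in; it is judged then, once.
The state is a dict: "clock": time; "joints": joint angles; "qd": joint speeds; "effort": joint torques, N m; "eef_pos": TCP position; "eef_rot": TCP orientation; "wrist_force": force on the tool from outside, world axes, zero at the start; "moment": the same for the moment, N m; "finger_gap": finger opening in mm; "finger_force": force on a finger pad.
Only numpy, scipy, OpenCV 4.12 (cv2) and the standard library are available. Lean on these libraries where they do the work, as an engineer would, in place of code of your own. Each camera call takes 0.05 s, during which the arm holds its last target. There are 200 camera calls.

## Working session

There is one attempt and no reset: what is moved stays moved. The work goes in short steps, Python scripts to look and compute and a tool call to move; the robot and the scene stay as the last step left them, time stands still between calls to the robot, and variables do not carry over. Pictures are saved under pics/ and viewed, at most 10 in all, crops included, and the job is handed in when it is done.

Besides the shell and the picture viewer there is one more tool, called in YAML: its name, and indented under it one key for each argument. jog_arm: Moves the arm, as the interface text tells. Its arguments: {"type":"object","properties":{"series":{"type":"array"},"grip_force":{"type":"number"}},"required":["series"]}

```bash
mkdir -p pics; cat > h.py <<'E'
import numpy as np, cv2
from cell import manip
def cam(n):
    c=manip.camera(n); f=200/np.tan(np.radians(c["vfov"]/2)); 
    return c,f
def world(c,u,v,z):
    f=200/np.tan(np.radians(c["vfov"]/2)); R=np.array(c["R"]);t=np.array(c["t"])
    d=R.T@np.array([(u-c["cx"])/f,(v-c["cy"])/f,1]); o=-R.T@t
    return o+d*(z-o[2])/d[2]
def pix(c,X):
    f=200/np.tan(np.radians(c["vfov"]/2)); p=np.array(c["R"])@np.array(X)+np.array(c["t"])
    return c["cx"]+f*p[0]/p[2],c["cy"]+f*p[1]/p[2]
E
python3 - <<'E'
from h import *
import pickle
d={}
for n in("scene","top"):
    c,f=cam(n);d[n]=c;cv2.imwrite(f"pics/{n}0.png",c["frame"][:,:,::-1])
    print(n,f,c["cx"],c["cy"],-np.array(c["R"]).T@np.array(c["t"]))
pickle.dump(d,open("c0.pkl","wb"))
print(manip.finger_overhang,manip.read_state())
E
```

```text
scene 449.9591684825552 327.3340861372556 195.85162013948803 [  19.73740996 -552.04126039  436.4191411 ]
top 484.27520697070986 319.6973198141657 202.294644094082 [4.28422137e+02 2.64063559e-01 9.05368017e+02]
8.0 {'clock': 0.1, 'joints': array([ 1.14339027e+00,  3.00424396e-01,  1.52148501e+00,  1.03388216e-05,
        1.32074660e+00, -6.66409005e-02]), 'qd': array([-0.00276802, -0.0013363 , -0.00153007, -0.00117532,  0.00352758,
       -0.00115254]), 'effort': array([ 1.89917249e-03, -5.32652020e+01, -3.53277612e+01,  7.10565923e-02,
        2.35790637e-02, -5.79589505e-05]), 'eef_pos': array([194.07209803, 514.38074074, 212.95259684]), 'eef_rot': array([-3.14053233e+00, -8.08026259e-05,  2.78082489e+00]), 'wrist_force': array([-0.60183856, -0.02632912, -0.43595201]), 'moment': array([-0.03283306, -0.00388241, -0.01317258]), 'finger_force': 0.0, 'finger_gap': 94.46813982825881}
```

View pics/top0.png

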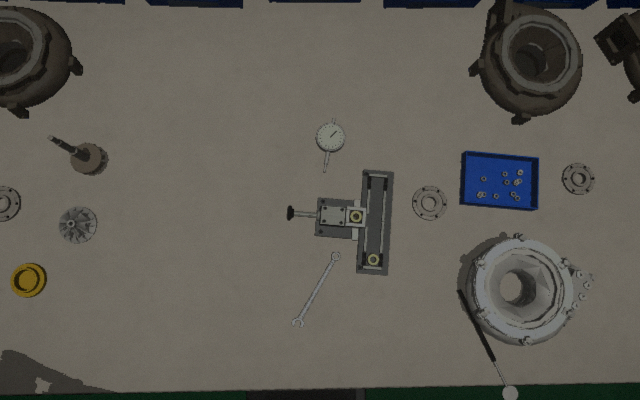

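View pics/scene0.png

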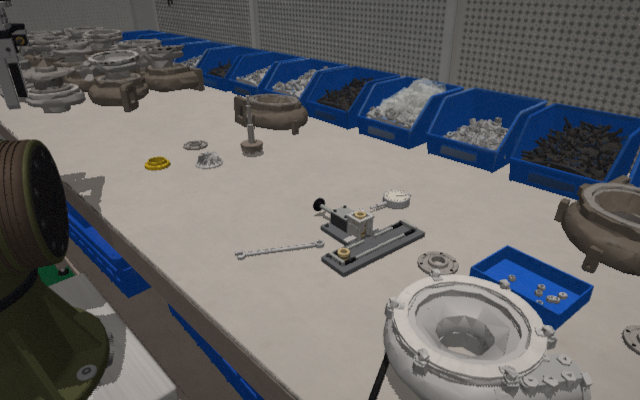

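The top picture shows the plunger button at about (290,213) on the left and the tower at (355,216). The staged bearing is at (373,260), nearer the robot, so the empty nest is at the far end, about (378,178).

```bash
python3 - <<'E'
import pickle,cv2
c=pickle.load(open("c0.pkl","rb"))["top"]
cv2.imwrite("pics/crop1.png",cv2.resize(c["frame"][155:290,275:455,::-1],None,fx=4.4,fy=4.4,interpolation=cv2.INTER_CUBIC))
E
```

```text
(no output)
```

View pics/crop1.png

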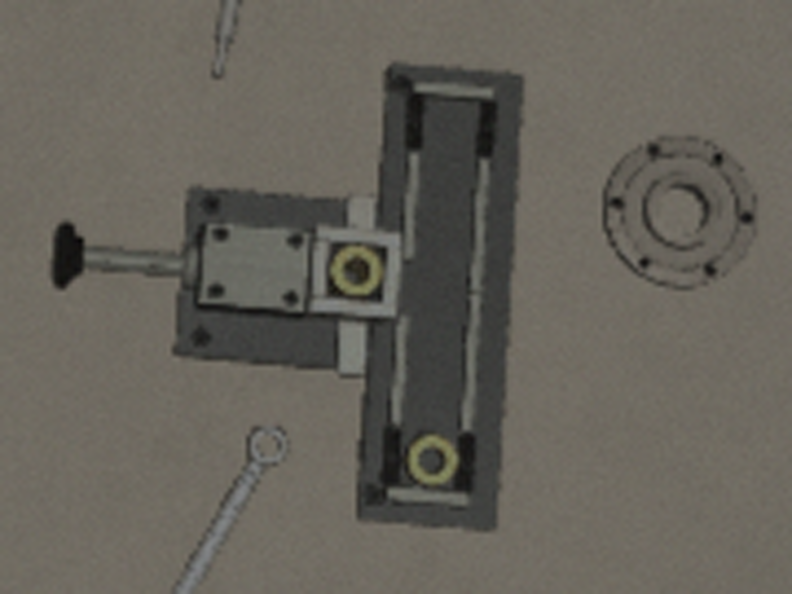

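The crop shows the button face at (54,256), the magazine bearing's top at (357,270), the staged bearing at (432,460), the far end stop at (453,91) and the near one at (428,496). The empty nest is the far one.

```bash
python3 - <<'E'
from h import *
import pickle
c=pickle.load(open("c0.pkl","rb"))["top"]
P=[("button",54,256,22),("bore",357,270,52),("staged",432,460,24),("stopfar",453,91,19),("stopnear",428,496,19),
("b_tl",388,64,10),("b_tr",523,76,10),("b_br",495,529,10),("b_bl",359,519,10),("spanner",267,445,8),("gaugetip",217,75,8),("sealtop",680,212,10)]
W={}
for n,U,V,z in P:
    W[n]=world(c,(U+.5)/4.4-.5+275,(V+.5)/4.4-.5+155,z); print(n,W[n].round(1))
# fit feeder pose: local points
L={"button":(0,124),"bore":(0,0),"staged":(-72,-39.5),"stopfar":(85.5,-39.5),"stopnear":(-85.5,-39.5)}
from scipy.optimize import least_squares
K=list(L)
def r(p):
    R=np.array([[np.cos(p[2]),-np.sin(p[2])],[np.sin(p[2]),np.cos(p[2])]])
    return np.concatenate([R@L[k]+p[:2]-W[k][:2] for k in K])
s=least_squares(r,[430,-70,0]);print(s.x,s.fun.reshape(-1,2).round(1))
p=s.x;R=np.array([[np.cos(p[2]),-np.sin(p[2])],[np.sin(p[2]),np.cos(p[2])]])
for n,l in dict(button=(0,124),outlet=(0,-39.5),nest=(72,-39.5),staged=(-72,-39.5)).items(): print(n,(R@l+p[:2]).round(1))
E
```

```text
button [555.3  32.3  22. ]
bore [544.3 -91.4  52. ]
staged [ 468.7 -123.5   24. ]
stopfar [ 625.6 -137.9   19. ]
stopnear [ 454.1 -122.1   19. ]
b_tl [ 639.7 -111.5   10. ]
b_tr [ 634.1 -170.    10. ]
b_br [ 440.4 -151.    10. ]
b_bl [445.2 -94.1  10. ]
spanner [476.5 -56.4   8. ]
gaugetip [635.7 -37.6   8. ]
sealtop [ 573.9 -235.4   10. ]
[ 5.43834849e+02 -9.09403491e+01 -9.33329635e-02] [[ 0.1  0.2]
 [-0.4  0.4]
 [-0.2 -0.1]
 [-0.3 -0.3]
 [ 0.9 -0.2]]
button [555.4  32.5]
outlet [ 540.2 -130.3]
nest [ 611.8 -137. ]
staged [ 468.5 -123.6]
```

jog_arm:
  series:
    - [0.15,-0.19,0,0,0,-0.04,1]
    - [0.3,-0.38,0,0,0,-0.08,1]
    - [0.45,-0.57,0,0,0,-0.12,1]
    - [0.6,-0.76,0,0,0,-0.17,1]
    - [0.75,-0.95,0,0,0,-0.21,1]
  grip_force: 15

```text
clock: 0.52
eef_pos: [284.6, 399.3, 213.2]
eef_rot: [-3.141, 0.0, 2.447]
wrist_force: [-0.4, 0.0, -0.1]
finger_gap: 64.5
finger_force: 0.0
```

jog_arm:
  series:
    - [0.15,-0.19,0,0,0,-0.04,1]
    - [0.3,-0.38,0,0,0,-0.08,1]
    - [0.45,-0.57,0,0,0,-0.12,1]
    - [0.6,-0.76,0,0,0,-0.17,1]
    - [0.75,-0.95,0,0,0,-0.21,1]

```text
clock: 0.93
eef_pos: [374.7, 285.3, 213.3]
eef_rot: [-3.141, -0.0, 2.117]
wrist_force: [0.1, 0.1, 0.1]
finger_gap: 31.1
finger_force: 0.0
```

jog_arm:
  series:
    - [0.15,-0.18,-0.1,0,0,-0.04,1]
    - [0.3,-0.36,-0.2,0,0,-0.08,1]
    - [0.45,-0.54,-0.3,0,0,-0.12,1]
    - [0.6,-0.72,-0.4,0,0,-0.17,1]
    - [0.75,-0.9,-0.5,0,0,-0.21,1]

```text
clock: 1.35
eef_pos: [464.7, 177.3, 152.7]
eef_rot: [-3.141, 0.0, 1.787]
wrist_force: [0.4, 0.2, 0.4]
finger_gap: 0.9
finger_force: 0.0
```

jog_arm:
  series:
    - [0.15,-0.18,-0.1,0,0,-0.05,1]
    - [0.3,-0.36,-0.2,0,0,-0.1,1]
    - [0.45,-0.54,-0.3,0,0,-0.15,1]
    - [0.6,-0.72,-0.4,0,0,-0.2,1]
    - [0.75,-0.9,-0.5,0,0,-0.2,1]
    - [0.75,-0.9,-0.5,0,0,-0.2,1]

```text
clock: 1.85
eef_pos: [555.1, 67.2, 90.8]
eef_rot: [-3.139, 0.001, 1.474]
wrist_force: [-0.1, 0.0, 0.3]
finger_gap: 0.6
finger_force: 0.0
```

jog_arm:
  series:
    - [0.03,0,-0.2,0,0,0,1]
    - [0.03,0,-0.4,0,0,0,1]
    - [0.03,0,-0.5,0,0,0,1]
    - [0.03,0,-0.59,0,0,0,1]
    - [0.02,-0.06,-0.59,0,0,0,1]
    - [0.015,-0.12,-0.59,0,0,0,1]
    - [0.014,-0.17,-0.59,0,0,0,1]
    - [0.014,-0.17,-0.59,0,0,0,1]

```text
clock: 2.52
eef_pos: [556.4, 48.9, 23.8]
eef_rot: [3.14, -0.0, 1.476]
wrist_force: [0.2, -0.8, -0.3]
finger_gap: 0.8
finger_force: 0.0
```

```bash
python3 - <<'E'
from h import *
c,f=cam("top");s=manip.read_state();print(s["eef_pos"],s["wrist_force"])
im=c["frame"][165:265,265:395,::-1];c2,f=cam("scene");im2=c2["frame"][165:285,230:430,::-1]
a=cv2.resize(im,(585,450));b=cv2.resize(im2,(750,450))
cv2.imwrite("pics/a1.png",cv2.resize(np.hstack([a,b]),(800,270)))
E
```

```text
[556.39360903  49.4090301   23.75029102] [-0.24130561  0.14000405  0.81775167]
```

View pics/a1.png

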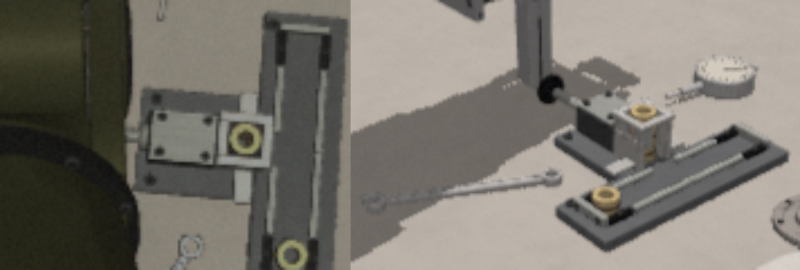

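The fingers hang behind the button, aligned with it and about 8 mm clear of it. Next I feel for contact.

jog_arm:
  series:
    - [-0.002,-0.02,-0.025,0,0,0,1]
    - [-0.004,-0.04,-0.025,0,0,0,1]
    - [-0.006,-0.06,-0.025,0,0,0,1]
    - [-0.008,-0.08,-0.025,0,0,0,1]
    - [-0.009,-0.1,-0.025,0,0,0,1]
    - [-0.009,-0.1,-0.025,0,0,0,1]

```text
clock: 3.12
eef_pos: [554.6, 38.1, 19.6]
eef_rot: [-3.141, -0.0, 1.477]
wrist_force: [-0.1, 3.4, 0.3]
finger_gap: 0.8
finger_force: 1.6
```

jog_arm:
  series:
    - [-0.003,-0.035,0,0,0,0,1]
    - [-0.0065,-0.07,0,0,0,0,1]
    - [-0.01,-0.105,0,0,0,0,1]
    - [-0.013,-0.14,0,0,0,0,1]
    - [-0.0165,-0.175,0,0,0,0,1]
    - [-0.02,-0.21,0,0,0,0,1]
    - [-0.023,-0.245,0,0,0,0,1]
    - [-0.0265,-0.28,0,0,0,0,1]

```text
clock: 3.78
eef_pos: [551.4, 5.2, 19.6]
eef_rot: [-3.141, -0.001, 1.477]
wrist_force: [-0.7, 8.6, -0.4]
finger_gap: 0.6
finger_force: 4.3
```

jog_arm:
  series:
    - [-0.001,-0.01,0,0,0,0,1]
    - [-0.002,-0.02,0,0,0,0,1]
    - [-0.003,-0.028,0,0,0,0,1]
    - [-0.003,-0.028,0,0,0,0,1]

```text
clock: 4.12
eef_pos: [551.1, 1.8, 19.6]
eef_rot: [-3.141, -0.001, 1.477]
wrist_force: [0.5, 7.8, 0.0]
finger_gap: -0.0
finger_force: 3.8
```

jog_arm:
  series:
    - [-0.001,-0.008,0,0,0,0,1]
    - [-0.0015,-0.015,0,0,0,0,1]
    - [-0.0015,-0.015,0,0,0,0,1]

```text
clock: 4.37
eef_pos: [550.9, 0.2, 19.6]
eef_rot: [-3.141, -0.001, 1.477]
wrist_force: [0.2, 7.6, 0.1]
finger_gap: 0.5
finger_force: 4.0
```

jog_arm:
  series:
    - [-0.0005,-0.005,0,0,0,0,1]
    - [-0.001,-0.01,0,0,0,0,1]
    - [-0.001,-0.01,0,0,0,0,1]

```text
clock: 4.62
eef_pos: [550.9, -0.2, 19.6]
eef_rot: [-3.141, -0.002, 1.477]
wrist_force: [0.2, 14.6, 0.2]
finger_gap: 0.7
finger_force: 7.5
```

The force rise to 14.6 N shows the plunger is on its hard stop. Now I release it.

jog_arm:
  series:
    - [0.006,0.06,0,0,0,0,1]
    - [0.011,0.12,0,0,0,0,1]
    - [0.017,0.18,0,0,0,0,1]
    - [0.022,0.24,0,0,0,0,1]
    - [0.028,0.3,0,0,0,0,1]
    - [0.034,0.36,0,0,0,0,1]
    - [0.042,0.45,0,0,0,0,1]
    - [0.051,0.55,0,0,0,0,1]

```text
clock: 5.28
eef_pos: [557.2, 64.7, 19.7]
eef_rot: [3.141, 0.0, 1.476]
wrist_force: [-0.6, 0.6, -0.7]
finger_gap: 0.3
finger_force: 0.0
```

jog_arm:
  series:
    - [0,0,0.2,0,0,0,1]
    - [0,0,0.4,0,0,0,1]
    - [0,0,0.6,0,0,0,1]
    - [0,0,0.6,0,0,0,1]

```text
clock: 5.62
eef_pos: [559.2, 65.0, 96.3]
eef_rot: [3.135, -0.001, 1.477]
wrist_force: [0.6, 0.8, 1.7]
finger_gap: 0.3
finger_force: 0.0
```

```bash
python3 - <<'E'
from h import *
import pickle
c,f=cam("top");s=manip.read_state();print(s["eef_pos"],s["wrist_force"]);pickle.dump(c,open("c1.pkl","wb"))
im=c["frame"][165:275,275:405,::-1];c2,f=cam("scene");im2=c2["frame"][165:285,290:450,::-1]
a=cv2.resize(im,(650,550),interpolation=2);b=cv2.resize(im2,(640,480),interpolation=2)
cv2.imwrite("pics/a2.png",a);cv2.imwrite("pics/a3.png",b)
E
```

```text
[558.31795875  64.85631803  93.96431213] [-0.07151098 -0.48859447 -0.84260138]
```

View pics/a2.png

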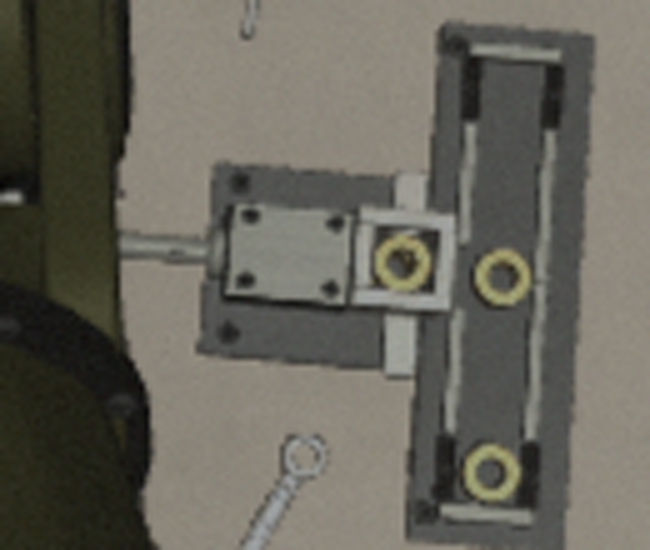

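View pics/a3.png

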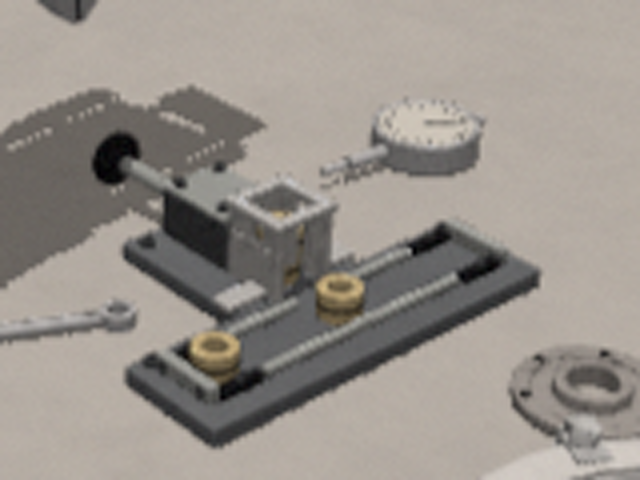

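The press worked. The ejected bearing stands at the outlet (503,277 in the top crop), the plunger is out, the column has dropped, and the staged bearing is undisturbed. Next the arm goes over the tower to the staged side of the ejected bearing.

jog_arm:
  series:
    - [-0.06,-0.2,0,0,0,0,1]
    - [-0.12,-0.4,0,0,0,0,1]
    - [-0.18,-0.6,0,0,0,0,1]
    - [-0.24,-0.8,0,0,0,0,1]
    - [-0.3,-0.95,0,0,0,0,1]
    - [-0.3,-0.95,0,0,0,0,1]

```text
clock: 6.22
eef_pos: [519.7, -52.0, 90.4]
eef_rot: [-3.139, 0.0, 1.475]
wrist_force: [-0.9, 0.0, -0.9]
finger_gap: 0.3
finger_force: 0.0
```

jog_arm:
  series:
    - [-0.05,-0.2,0,0,0,0,1]
    - [-0.1,-0.4,0,0,0,0,1]
    - [-0.16,-0.64,0,0,0,0,1]
    - [-0.16,-0.64,0,0,0,0,1]
    - [-0.16,-0.64,0,0,0,0,1]

```text
clock: 6.63
eef_pos: [501.6, -126.7, 90.8]
eef_rot: [-3.14, -0.0, 1.475]
wrist_force: [-0.9, 0.3, 0.2]
finger_gap: 0.6
finger_force: 0.0
```

jog_arm:
  series:
    - [0.015,0,-0.15,0,0,0,1]
    - [0.015,0,-0.3,0,0,0,1]
    - [0.015,0,-0.42,0,0,0,1]
    - [0.015,0,-0.51,0,0,0,1]
    - [0.015,0,-0.56,0,0,0,1]
    - [0.015,0,-0.56,0,0,0,1]

```text
clock: 7.13
eef_pos: [503.3, -125.7, 23.2]
eef_rot: [-3.14, -0.0, 1.478]
wrist_force: [-0.2, -0.3, -0.4]
finger_gap: 0.4
finger_force: 0.0
```

jog_arm:
  series:
    - [0.04,-0.004,0.008,0,0,0,1]
    - [0.08,-0.0075,0.008,0,0,0,1]
    - [0.12,-0.011,0.008,0,0,0,1]
    - [0.16,-0.015,0.008,0,0,0,1]
    - [0.2,-0.019,0.008,0,0,0,1]
    - [0.24,-0.0225,0.008,0,0,0,1]
    - [0.28,-0.026,0.008,0,0,0,1]
    - [0.32,-0.03,0.008,0,0,0,1]

```text
clock: 7.8
eef_pos: [542.5, -130.2, 25.5]
eef_rot: [-3.141, 0.0, 1.477]
wrist_force: [-2.8, -0.0, 3.5]
finger_gap: 0.5
finger_force: 2.1
```

jog_arm:
  series:
    - [0.04,-0.004,0,0,0,0,1]
    - [0.08,-0.0075,0,0,0,0,1]
    - [0.12,-0.011,0,0,0,0,1]
    - [0.16,-0.015,0,0,0,0,1]
    - [0.19,-0.018,0,0,0,0,1]
    - [0.22,-0.0205,0,0,0,0,1]
    - [0.25,-0.0235,0,0,0,0,1]
    - [0.27,-0.0255,0,0,0,0,1]

```text
clock: 8.47
eef_pos: [574.8, -133.3, 25.4]
eef_rot: [3.142, 0.0, 1.477]
wrist_force: [-2.9, 0.5, 5.8]
finger_gap: 0.4
finger_force: 2.9
```

The z force of 5.8 N is unexpected, so I look before going on.

```bash
python3 - <<'E'
from h import *
c2,f=cam("scene");s=manip.read_state();print(s["eef_pos"],s["wrist_force"])
print(pix(c2,(598,-136,24)))
cv2.imwrite("pics/a4.png",cv2.resize(c2["frame"][185:275,310:440,::-1],(780,540),interpolation=2))
E
```

```text
[ 575.07501177 -133.30478318   25.45945363] [-1.93430947  0.57404471  4.29255292]
(np.float64(398.2975862211881), np.float64(226.1978474093811))
```

View pics/a4.png

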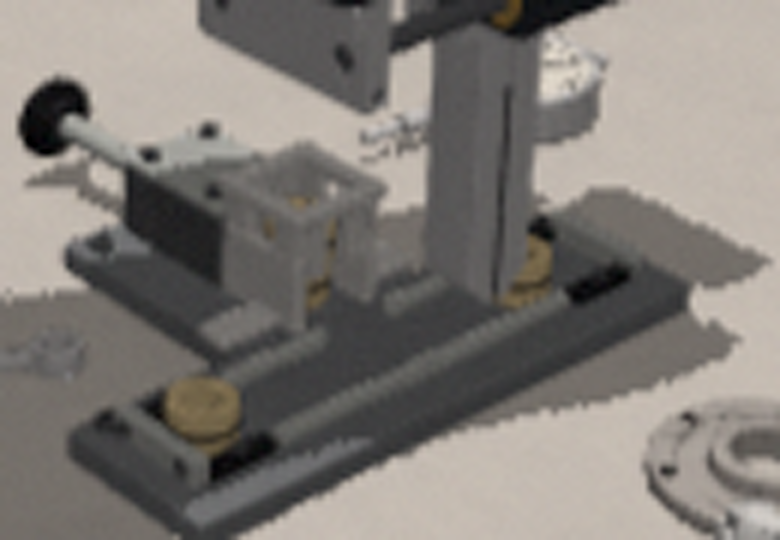

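The bearing stands upright ahead of the fingers, at about (530,270). The tips seem to be rubbing on a rail, so I raise them slightly.

jog_arm:
  series:
    - [0,0,0.01,0,0,0,1]
    - [0,0,0.02,0,0,0,1]
    - [0,0,0.02,0,0,0,1]

```text
clock: 8.77
eef_pos: [574.5, -133.2, 27.9]
eef_rot: [3.141, 0.0, 1.477]
wrist_force: [-0.2, -0.2, -0.4]
finger_gap: 0.3
finger_force: 0.0
```

jog_arm:
  series:
    - [0.02,-0.002,-0.005,0,0,0,1]
    - [0.04,-0.004,-0.005,0,0,0,1]
    - [0.06,-0.0055,-0.005,0,0,0,1]
    - [0.08,-0.0075,-0.005,0,0,0,1]
    - [0.095,-0.009,-0.005,0,0,0,1]
    - [0.105,-0.01,-0.005,0,0,0,1]
    - [0.105,-0.01,-0.005,0,0,0,1]

```text
clock: 9.35
eef_pos: [587.3, -134.5, 27.2]
eef_rot: [3.141, 0.0, 1.477]
wrist_force: [0.0, -0.1, 0.6]
finger_gap: 0.3
finger_force: 0.3
```

jog_arm:
  series:
    - [0.006,-0.0005,0,0,0,0,1]
    - [0.012,-0.001,0,0,0,0,1]
    - [0.012,-0.001,0,0,0,0,1]

```text
clock: 9.6
eef_pos: [588.5, -134.5, 27.2]
eef_rot: [-3.142, -0.0, 1.477]
wrist_force: [-0.6, -0.3, 0.2]
finger_gap: 0.6
finger_force: 0.4
```

Creep on until the stop is felt.

jog_arm:
  series:
    - [0.005,-0.0005,0,0,0,0,1]
    - [0.01,-0.001,0,0,0,0,1]
    - [0.01,-0.001,0,0,0,0,1]

```text
clock: 9.85
eef_pos: [589.8, -134.7, 27.2]
eef_rot: [3.142, 0.0, 1.477]
wrist_force: [-0.8, -0.9, 1.8]
finger_gap: 0.2
finger_force: 0.4
```

```bash
python3 - <<'E'
from h import *
c2,f=cam("scene");s=manip.read_state();print(s["eef_pos"],s["wrist_force"])
cv2.imwrite("pics/a5.png",cv2.resize(c2["frame"][200:260,370:440,::-1],(700,600),interpolation=2))
E
```

```text
[ 589.71397439 -134.69607783   27.20214936] [-0.31342029 -0.08011361  0.6780059 ]
```

View pics/a5.png

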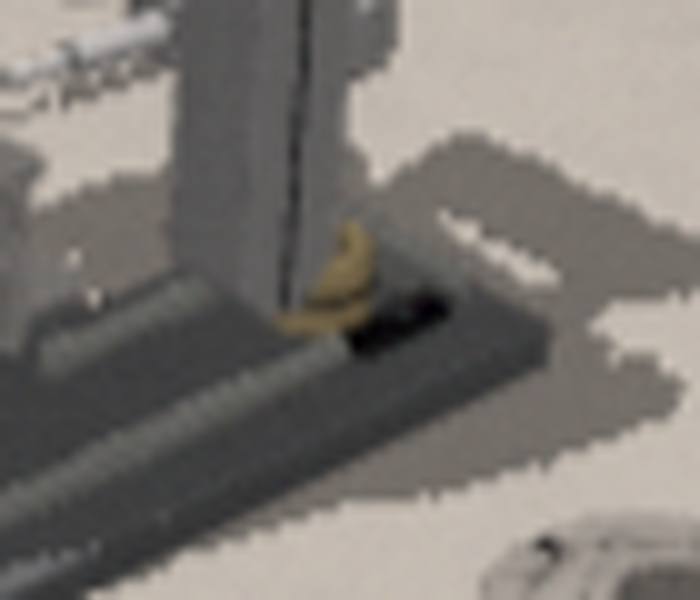

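The fingers hide most of the bearing, whose right edge is at about (375,275). I compare that silhouette edge with the projection.

```bash
python3 - <<'E'
from h import *
c,f=cam("scene");p=-.0933;a=np.linspace(0,6.28,60)
def W(l,z): return (543.83+np.cos(p)*l[0]-np.sin(p)*l[1],-90.94+np.sin(p)*l[0]+np.cos(p)*l[1],z)
for lx in(-72,56,60,64,68,73):
    q=np.array([pix(c,W((lx+10.5*np.cos(t),-39.5+10.5*np.sin(t)),z)) for t in a for z in(10,24)])
    top=np.array([pix(c,W((lx+10.5*np.cos(t),-39.5+10.5*np.sin(t)),24)) for t in a])
    print(lx,"right u",q[:,0].max().round(1),"top v",top[:,1].min().round(1),"bottom v",q[:,1].max().round(1),"in a5 crop",((q[:,0].max()-370)*10).round())
for t in((50,"tcp"),): print([pix(c,W((50+dx,-39.5-8),z)) for dx in(-12.5,12.5) for z in(15,19)])
g=c["frame"];print(pix(c,W((84,-52),15)),pix(c,W((60,-52),15)))
E
```

```text
-72 right u 349.8 top v 248.1 bottom v 262.4 in a5 crop -202.0
56 right u 403.2 top v 223.6 bottom v 236.2 in a5 crop 332.0
60 right u 404.8 top v 222.9 bottom v 235.5 in a5 crop 348.0
64 right u 406.3 top v 222.2 bottom v 234.7 in a5 crop 363.0
68 right u 407.8 top v 221.5 bottom v 234.0 in a5 crop 378.0
73 right u 409.7 top v 220.6 bottom v 233.1 in a5 crop 397.0
[(np.float64(393.1258175046752), np.float64(236.02637820134254)), (np.float64(393.2583952065095), np.float64(234.09556026745204)), (np.float64(402.78711410950626), np.float64(231.39387962419306)), (np.float64(402.9387184525413), np.float64(229.48608329115092))]
(np.float64(412.69890046665495), np.float64(228.5063881323411)) (np.float64(403.69649432728073), np.float64(232.85388377778153))
```

The bearing is at about 67.5 mm along the track. The tips are thinner than I assumed (offset 18 mm), so about 5 mm more is needed.

jog_arm:
  series:
    - [0.008,-0.001,0,0,0,0,1]
    - [0.016,-0.0015,0,0,0,0,1]
    - [0.024,-0.002,0,0,0,0,1]
    - [0.024,-0.002,0,0,0,0,1]

```text
clock: 10.28
eef_pos: [592.7, -134.9, 27.2]
eef_rot: [3.141, 0.0, 1.477]
wrist_force: [-0.6, -0.9, 1.3]
finger_gap: 0.4
finger_force: 0.4
```

jog_arm:
  series:
    - [0.005,-0.0005,0,0,0,0,1]
    - [0.01,-0.001,0,0,0,0,1]
    - [0.01,-0.001,0,0,0,0,1]

```text
clock: 10.53
eef_pos: [593.8, -135.0, 27.2]
eef_rot: [-3.142, 0.0, 1.477]
wrist_force: [-0.3, 0.4, 1.1]
finger_gap: 0.4
finger_force: 0.4
```

jog_arm:
  series:
    - [0.004,-0.0005,0,0,0,0,1]
    - [0.008,-0.001,0,0,0,0,1]
    - [0.008,-0.001,0,0,0,0,1]

```text
clock: 10.78
eef_pos: [594.8, -135.2, 27.2]
eef_rot: [3.142, 0.0, 1.477]
wrist_force: [0.3, 0.9, 1.1]
finger_gap: 0.5
finger_force: 0.4
```

```bash
python3 - <<'E'
from h import *
c2,f=cam("scene");s=manip.read_state();print(s["eef_pos"],s["wrist_force"],s["finger_force"])
cv2.imwrite("pics/a6.png",cv2.resize(c2["frame"][200:260,370:440,::-1],(700,600),interpolation=2))
E
```

```text
[ 594.75070227 -135.17727603   27.19668616] [-0.12515488 -0.23783146  0.90412477] 0.39802744053304195
```

View pics/a6.png

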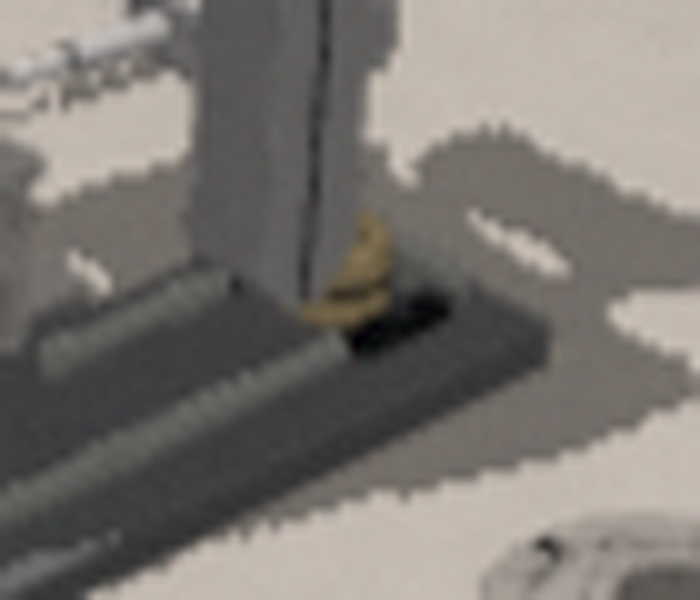

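The right edge is now at about (394,280), i.e. 72 mm along. One last gentle step should reach the stop, then I back off.

jog_arm:
  series:
    - [0.005,-0.0005,0,0,0,0,1]
    - [0.01,-0.001,0,0,0,0,1]
    - [0.01,-0.001,0,0,0,0,1]

```text
clock: 11.08
eef_pos: [595.9, -135.3, 27.2]
eef_rot: [-3.141, -0.0, 1.477]
wrist_force: [-1.3, 0.2, 1.9]
finger_gap: 0.5
finger_force: 1.0
```

The force has begun to rise, so the bearing is on the stop. I back off and lift straight away.

jog_arm:
  series:
    - [-0.008,0.001,0,0,0,0,1]
    - [-0.008,0.001,0.02,0,0,0,1]
    - [-0.008,0.001,0.06,0,0,0,1]
    - [-0.008,0.001,0.25,0,0,0,1]
    - [-0.008,0.001,0.5,0,0,0,1]
    - [-0.1,0.001,0.8,0,0,0,1]
    - [-0.3,0.2,1,0,0,0,1]

```text
clock: 11.67
eef_pos: [561.2, -113.6, 150.4]
eef_rot: [3.138, 0.001, 1.475]
wrist_force: [0.9, 0.5, 1.4]
finger_gap: 0.8
finger_force: 0.0
```

jog_arm:
  series:
    - [-0.2,0.2,0,0,0,0,1]
    - [-0.4,0.4,0,0,0,0,1]
    - [-0.6,0.6,0,0,0,0,1]
    - [-0.8,0.8,0,0,0,0,1]
    - [-0.8,1,0,0,0,0,1]

```text
clock: 12.08
eef_pos: [460.9, 9.6, 147.7]
eef_rot: [-3.141, 0.0, 1.477]
wrist_force: [-0.9, -0.2, 0.3]
finger_gap: 0.6
finger_force: 0.0
```

jog_arm:
  series:
    - [-0.15,0.2,0,0,0,0,1]
    - [-0.3,0.4,0,0,0,0,1]
    - [-0.4,0.6,0,0,0,0,1]
    - [-0.4,0.8,0,0,0,0,1]
    - [-0.4,1,0,0,0,0,1]
    - [-0.4,1,0,0,0,0,1]

```text
clock: 12.58
eef_pos: [415.8, 131.5, 147.9]
eef_rot: [3.14, -0.001, 1.479]
wrist_force: [0.5, -0.6, -0.6]
finger_gap: 0.0
finger_force: 0.0
```

```bash
python3 - <<'E'
from h import *
c,f=cam("top");c2,f=cam("scene")
a=cv2.resize(c["frame"][165:285,345:405,::-1],(300,600),interpolation=2);b=cv2.resize(c2["frame"][175:275,310:435,::-1],(500,600*2//3),interpolation=2)
b=cv2.copyMakeBorder(b,0,200,0,0,0)
cv2.imwrite("pics/a7.png",np.hstack([a,b]))
E
```

```text
(no output)
```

View pics/a7.png

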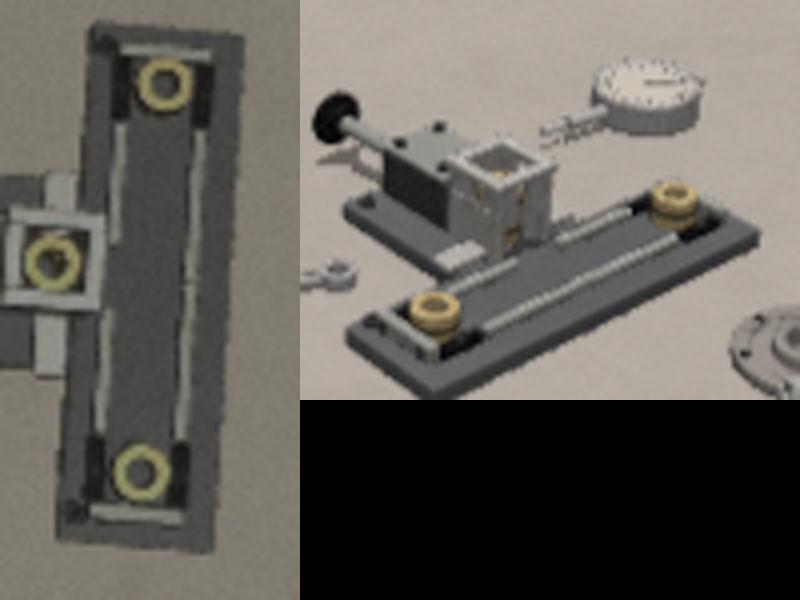

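The bearing stands upright in the far nest against the stop (165,83). The staged bearing (141,472), the column, the plunger and the loose parts in view look undisturbed.

```bash
python3 -c "
from cell import manip
print(manip.sign_off())"
```

```text
the job is handed in; nothing more can be done
None
```

The job is handed in: I pressed the plunger once fully home and let it spring back, then pushed the ejected bearing gently to the end stop of the empty nest; the last pictures showed it upright there and everything else in place, but the judge's verdict was not returned.

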